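Turn a plywood leaf panel over with a flat lifter

ROBOT

A 7-joint arm with a two-finger parallel gripper is mounted at the origin on the work surface. World frame = base frame: x ahead of the robot, y to its left, z up, the work surface at z = 0. Lengths are in m, angles in rad, forces in N, time in s.
With the tool pointing down it reaches from about 0.425 to 0.875 m from the base axis. Payload 4.7 kg.
Tool frame: the origin (TCP) lies at the very end of the fingers, on their centre line; the grasp point (between the pads) lies 19 mm behind it; z points along the fingers, y is the line along which they close (so a half turn about z gives the same grasp; the last joint's range is limited). The gripper opens to 87 mm and grips with 3 to 60 N. Pads are 19 mm wide; open, the fingers measure 117 mm over their backs; the gripper's body (75 mm by 190 mm) begins 51 mm behind the grasp point.
Start: joints at [1.338, 0.321, -0.07, 1.45, 0.023, 1.371, -0.057], TCP at [0.159, -0.63, 0.223] pointing down, gripper open.
Joint ranges: [-2.86, 2.86], [-0.3, 2.09], [-1.38, 1.24], [0.06, 2.45], [-1.56, 4.7], [0.09, 2.05], [-2.69, 2.69]. Speed limits (rad/s): [2.57, 2.57, 3.14, 3.14, 3.14, 3.14, 3.14].

INTERFACE

Orientations are given as a rotation vector (axis times angle).
In Python, from bench import ctrl, get_image, job gives the robot as it stands.
- The arm moves only by the shell command python3 -m crank 'ROWS' [FORCE]. ROWS is JSON, a list that holds one entry, the list of rows, each a list of 5 numbers: the shift along the tool's x, y, z in mm, then the turn about the tool's z in rad, then the closure, from -1 (fully open) to 1 (shut), so that 0 is half open. A call has 1 to 10 rows; each row shifts and turns the commanded pose from where the row before left it, along the tool's axes as they then stand; what a row does not reach is not made up. A row lasts 1/12 s, in which the tool goes at most 41.7 mm and 7.16 degrees, less where a joint would pass 70% of its speed; a pose out of reach is approached as far as the arm can. A call with a gripper value outside its range is refused whole. The fingers move at their own pace and stop on an object; FORCE is the grip in N (left out, the last holds). Time passes only in rows, so rows that do not move let the fingers close. It gives the time, the measured TCP pose, the force, the opening and the grip force at its end, in the units of the state.
- ctrl.get_state(): the state, without advancing time (a new reading comes with each control period).
- get_image(name): name is "scene" or "top" or "wrist"; returns a dict with "pixels" (384x512x3 uint8, red, green, blue), "fx", "fy", "cx", "cy" (pixels), "k1" (the pictures are not rectified: a ray, as slopes to the right and down, at radius r is drawn at 1 + k1 r^2 times it, then the intrinsics apply), "T" (4x4, takes a point from camera to world coordinates); the wrist camera has in their place "T_tool_cam" (4x4, takes a point from camera to tool coordinates, whose origin is the TCP and whose axes are the flange's). Camera axes: x right, y down, z forward; pixel columns grow to the right and rows downward; lengths in m; the calibration is good to about 2 mm. A picture is of the moment at which its call begins: read the wrist's pose just before it. There is no depth.
- job.close_job(): hands the job in; it is judged then, once.
The state is a dict: "time": time; "joint_positions": joint angles; "qd": joint speeds; "joint_torque": joint torques, N m; "position": TCP position; "tool_rot": TCP orientation; "ft_force": force on the tool from outside, world axes, zero at the start; "torque": the same for the moment, N m; "grip_width": opening from 0.0 (shut) to 1.0 (fully open); "grip_force": force on a finger pad.
Only numpy, scipy, OpenCV 4.12 (cv2) and the standard library are available. Lean on these libraries where they do the work, as an engineer would, in place of code of your own. Each camera call takes 0.05 s, during which the arm holds its last target. There are 200 camera calls.

TASK

Pick up the steel flat lifter by its wooden handle, slide its blade under the overhanging edge of the plywood panel and tip the panel over onto the cork-topped board it lies beside, so that it ends flat on the cork with its two battens facing up. The panel is freshly oiled, so never touch it with the gripper, and leave the mug, paper cup and tape roll where they are. Finish by laying the lifter flat on the bench, clear of the board and panel, and letting go.

Things in the scene. Friction and masses are not known exactly. Their poses are not given: they have to be found in the camera images.
- board: Low board fixed to the bench, wood with a cork top: 170 mm (its x) by 220 mm (its y), 18 mm thick. Origin at the centre of its underside, z up. The panel starts on the bench beside its -x face (upright, at x = -85 mm), which is the stop to tip against; tipping is towards its +x.
- panel: Loose 0.1 kg plywood panel, 140 mm (x) by 110 (y), ply 8 mm thick, on two wooden battens under it, 12 wide, 12 high, full length along y, centred at x = -26 and +26 mm. Origin at its centre, level with the battens' feet; z points from battens to smooth face (up at the start). Starts with its +x end 2 to 10 mm from the board's -x face, x axes parallel within 4 degrees.
- panel_edge (a point): Middle of the lower edge of the ply at the panel's -x end, the end away from the board: 70 mm from the panel's centre, 12 mm above the battens' feet. Here the ply overhangs the nearer batten by 38 mm, with an open 12 mm gap between it and the bench. Axes as the panel's.
- lifter: Loose steel and wood float, 0.22 kg: flat blade 170 mm (x) by 60 (y), 2.5 thick; above it a dark wooden bar handle on two 12 mm posts. The bar lies along x, from x = -65 to +15 mm, 22 mm wide, 44 to 68 mm above the blade's underside. Origin at the centre of the blade's underside, z up. The free end is +x: 70 mm of bare blade ahead of the handle. Starts flat on the bench.
- lifter_grip (a point): Centre of the lifter's handle bar, 56 mm above the blade's underside and 25 mm behind (-x of) the blade's centre; axes as the lifter's.
- lifter_edge (a point): Middle of the lifter's free front edge, on the blade's underside, 85 mm ahead (+x) of the blade's centre; axes as the lifter's.
- mug: Bystander: yellow mug with a handle, 80 mm across, 90 mm tall, loose. Origin at the centre of its underside.
- cup: Bystander: white paper cup, 76 mm across, 95 mm tall, loose. Origin at the centre of its underside.
- tape: Bystander: cardboard tape roll lying flat, 90 mm across, 25 mm high, loose. Origin at the centre of its underside.
There are look-alikes about, which are no part of the job. Of the things shaped like the lifter, the steel one is meant. There is more than one size of the panel; the one meant has the size given above.

How it is judged:
On the way:
1. the panel is being tipped up steeply (over 35 degrees) with the lifter bearing on it (angle between panel's own z axis and vertical above 0.61 rad and contact force between lifter and panel above 0.05 N), for 0.1 s.
At the end, for the whole second after the job is handed in: The panel lies at rest, flat (within 7 degrees) on the cork with its battens up and its centre over the board (within 80 mm of the board's centre along its x and 100 mm along its y); the lifter lies still and flat on the bench, upright, touching neither panel nor board (angle between panel's own z axis and vertical above 3.02 rad and height (world z) of panel between 0.034 and 0.042 m and x of panel in the frame of board between -0.08 and 0.08 m and y of panel in the frame of board between -0.1 and 0.1 m and linear speed of each of panel, lifter below 0.02 m/s and height (world z) of lifter below 0.006 m and angle between lifter's own z axis and vertical below 0.08 rad and contact force between lifter and panel below 0.02 N and contact force between lifter and board below 0.02 N).
It fails at once if the gripper or arm touches the panel (contact force between any of the fingers, the arm and panel above 0.3 N).
It fails at once if the mug is moved or tipped (distance of mug from where it was at the start of the episode above 0.03 m or angle between mug's own z axis and vertical above 0.5 rad).
It fails at once if the paper cup is moved or tipped (distance of cup from where it was at the start of the episode above 0.03 m or angle between cup's own z axis and vertical above 0.5 rad).
It fails at once if the tape roll is moved (distance of tape from where it was at the start of the episode above 0.03 m).
It also fails if it takes over 51 s, if anything falls off the work surface, if the arm or the gripper's body presses on something with over 40 N, if the wrist force passes 120 N, or if a joint passes its speed limit or range.

## Working session

There is one attempt and no reset: what is moved stays moved. The work goes in short steps, Python scripts to look and compute and a shell command to move; the robot and the scene stay as the last step left them, time stands still between calls to the robot, and variables do not carry over. Pictures are saved under pics/ and viewed, at most 13 in all, crops included, and the job is handed in when it is done.

```bash
ls; mkdir -p pics
cat > h.py <<'E'
import numpy as np, cv2
from scipy.spatial.transform import Rotation as R
from bench import ctrl, get_image, job
def snap(n,f):
    s=ctrl.get_state(); im=get_image(n); cv2.imwrite('pics/'+f+'.png',im['pixels'][:,:,::-1])
    if 'T' not in im:
        T=np.eye(4);T[:3,:3]=R.from_rotvec(s['tool_rot']).as_matrix();T[:3,3]=s['position'];im['T']=T@np.array(im['T_tool_cam'])
    np.savez('pics/'+f+'.npz',**{k:np.array(v) for k,v in im.items()}); return im
def px2w(f,uv,z):
    d=np.load('pics/'+f+'.npz'); uv=np.atleast_2d(uv).astype(float); z=np.broadcast_to(z,len(uv)); out=[]
    for (u,v),zz in zip(uv,z):
        p=np.array([(u-d['cx'])/d['fx'],(v-d['cy'])/d['fy']]);q=p.copy()
        for _ in range(20): q=p/(1+d['k1']*(q@q))
        r=d['T'][:3,:3]@np.r_[q,1];c=d['T'][:3,3];out.append(c+r*(zz-c[2])/r[2])
    return np.array(out)
E
python3 - <<'E'
from h import *
for n in('top','scene'):
    im=snap(n,n+'0');print(n,im['fx'],im['cx'],im['cy'],im['k1'],np.round(im['T'],3).tolist())
a=cv2.imread('pics/top0.png');cv2.imwrite('pics/top0b.png',cv2.resize(a,(800,600),interpolation=cv2.INTER_CUBIC))
print(ctrl.get_state())
E
```

```text
pics
top 451.6552739597148 258.8698776665627 191.742274817042 -0.015362448547579717 [[0.014, -0.992, 0.129, 0.319], [-1.0, -0.012, 0.017, -0.001], [-0.015, -0.129, -0.992, 1.433], [0.0, 0.0, 0.0, 1.0]]
scene 430.00752865220716 251.64867675361526 193.72013459619762 -0.10903123823199758 [[0.452, 0.556, -0.698, 1.319], [0.892, -0.263, 0.368, -0.42], [0.022, -0.789, -0.615, 0.803], [0.0, 0.0, 0.0, 1.0]]
{'time': 0.1, 'joint_positions': array([ 1.33808773,  0.32174811, -0.07010663,  1.4515472 ,  0.02259327,
        1.37079556, -0.05690554]), 'qd': array([ 0.00134317, -0.00159161,  0.00016854, -0.00184957, -0.0011001 ,
        0.00035366,  0.00066881]), 'joint_torque': array([ 1.19411834e-04, -4.92570984e+01, -4.05747285e-01, -3.13397920e+01,
       -6.41783117e-02,  3.95293278e-02,  4.98754923e-05]), 'position': array([ 0.1586502 , -0.62983344,  0.22157446]), 'tool_rot': array([-3.11602027e+00, -3.86560062e-01,  4.53893878e-04]), 'ft_force': array([-0.12092032, -0.18287155, -0.21484123]), 'torque': array([0.02093446, 0.01532064, 0.03471107]), 'grip_force': 0.0, 'grip_width': 0.9990634927755381}
```

View pics/top0b.png

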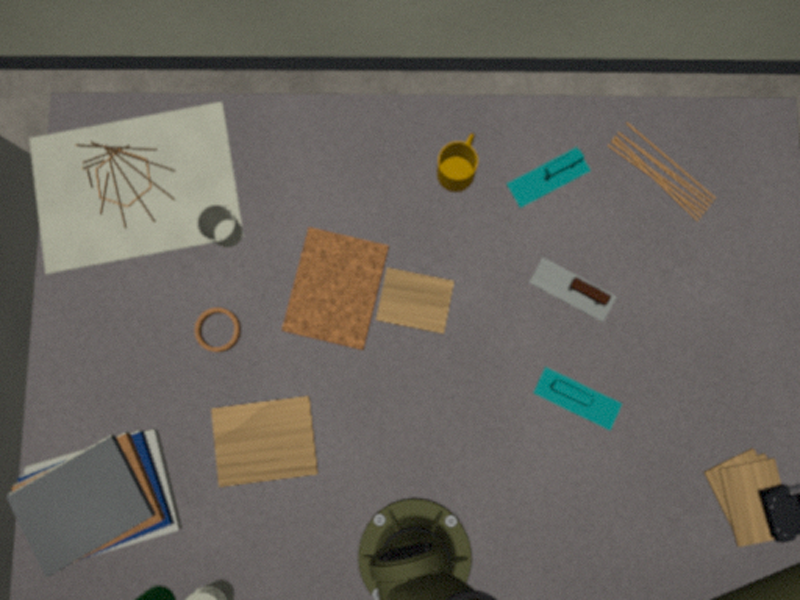

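View pics/scene0.png

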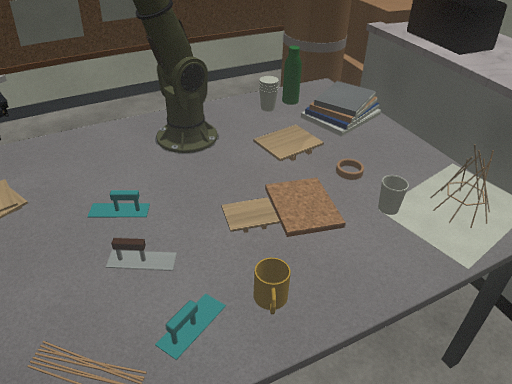

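Look-alikes for the lifter, in the 800x600 top view, are teal (549,177), teal (578,398) and steel with a dark handle (573,289). I choose the steel one. For the panel there is one beside the cork board at (415,300), a larger one at (264,441) and a stack at (745,500). I choose the one at (415,300), next to the board. A close crop will check both choices.

Run:
```python
from h import *
a=cv2.imread('pics/top0.png')[138:234,176:406]
cv2.imwrite('pics/c1.png',cv2.resize(a,(230*3,96*3),interpolation=cv2.INTER_CUBIC))
b=cv2.imread('pics/scene0.png')[170:290,95:355]
cv2.imwrite('pics/c2.png',cv2.resize(b,None,fx=3,fy=3,interpolation=cv2.INTER_CUBIC))
```

```text
(no output)
```

View pics/c1.png

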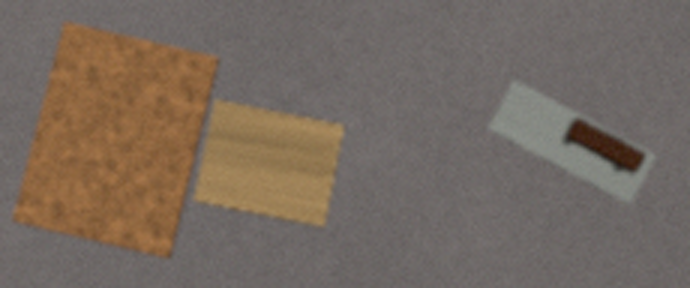

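View pics/c2.png

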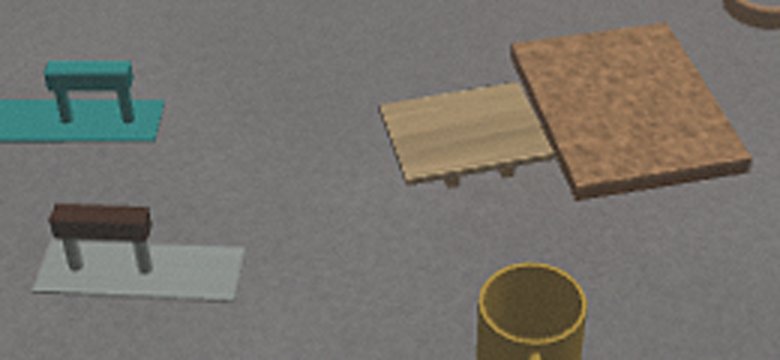

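The crops show the steel lifter with blade corners at (516,82), (488,129), (632,201), (656,155) and its dark handle toward the -y end. The panel's corners are at (217,99), (344,125), (325,226), (194,201), and the cork board's right side runs from (217,58) to (171,257).

Run:
```python
from h import *
def c(l): return [(176+(x+.5)/3-.5,138+(y+.5)/3-.5) for x,y in l]
def rep(n,l,z,ax):
    w=px2w('top0',c(l),z); print(n,np.round(w[:,:2],4).tolist(),'cen',np.round(w.mean(0),4),'sides',np.round([np.linalg.norm(w[i]-w[i-1]) for i in range(4)],4))
    d=w[ax[0]]+w[ax[1]]-w[ax[2]]-w[ax[3]]; print('  +x yaw deg',np.degrees(np.arctan2(d[1],d[0])))
rep('board',[(65,22),(217,58),(171,257),(13,221)],.018,(0,3,1,2))
rep('panel',[(217,99),(344,125),(325,226),(194,201)],.020,(0,3,1,2))
rep('lifter',[(516,82),(488,129),(632,201),(656,155)],.0025,(0,1,2,3))
w=px2w('top0',c([(577,119),(644,152),(635,168),(567,137)]),.068);print('handle',np.round(w,4),w.mean(0))
w=px2w('top0',[((458)*.64,(165)*.64),(229*.64,215*.64),(217*.64,330*.64)],[.09,.09,.02]);print('mug,cup,tape',np.round(w,3))
```

```text
board [[0.6515, 0.2221], [0.614, 0.0587], [0.4017, 0.1031], [0.4372, 0.2701]] cen [0.5261 0.1635 0.018 ] sides [0.2196 0.1677 0.2169 0.1708]
  +x yaw deg 77.54207742990285
panel [[0.5694, 0.0578], [0.5431, -0.0767], [0.4361, -0.0574], [0.4606, 0.0801]] cen [0.5023 0.0009 0.02  ] sides [0.111  0.137  0.1088 0.1396]
  +x yaw deg 79.42812180416868
lifter [[0.5947, -0.2614], [0.5434, -0.231], [0.4682, -0.3825], [0.5176, -0.4091]] cen [ 0.531  -0.321   0.0025] sides [0.1665 0.0596 0.1691 0.0561]
  +x yaw deg 63.01678291595042
handle [[ 0.5445 -0.3111  0.068 ]
 [ 0.5115 -0.3783  0.068 ]
 [ 0.495  -0.3688  0.068 ]
 [ 0.5259 -0.3006  0.068 ]] [ 0.51921268 -0.33970249  0.068     ]
mug,cup,tape [[ 0.762 -0.08   0.09 ]
 [ 0.656  0.367  0.09 ]
 [ 0.436  0.4    0.02 ]]
```

```bash
python3 -m crank '[[[25,-11,0,0,-1],[25,-11,0,0,-1],[25,-11,0,0,-1],[25,-11,0,0,-1],[25,-11,0,0,-1],[25,-11,0,0,-1],[25,-11,0,0,-1],[25,-11,0,0,-1],[25,-11,0,0,-1],[25,-11,0,0,-1]]]' 50
python3 -m crank '[[[25,-11,0,0,-1],[25,-11,0,0,-1],[25,-11,0,0,-1],[25,-11,0,0,-1],[25,-11,0,0,-1],[25,-11,0,0,-1],[15,-10,0,0,-1],[0,0,0,-0.12,-1],[0,0,0,-0.12,-1],[0,0,0,-0.12,-1]]]' 50
python3 -m crank '[[[0,0,0,-0.12,-1],[0,0,0,-0.12,-1],[0,0,0,-0.12,-1],[0,0,0,-0.12,-1],[0,0,0,0,-1],[0,0,0,0,-1]]]' 50
cat >> h.py <<'E'
def pose():
    s=ctrl.get_state();M=R.from_rotvec(s['tool_rot']).as_matrix();return np.array(s['position']),M,np.degrees(np.arctan2(M[1,0],M[0,0])),s
def to(target,yaw):
    p,M,y,s=pose();print('t',round(s['time'],2),'pos',np.round(p,4),'yaw',round(y,2),'move tool mm',np.round(1e3*M.T@(np.array(target)-p),1),'turn',round(-np.radians((yaw-y+180)%360-180),4),'z',np.round(M[:,2],3))
E
python3 - <<'E'
from h import *
to((.5197,-.3433,.037),63)
snap('wrist','w1')
a=cv2.imread('pics/w1.png');cv2.imwrite('pics/w1b.png',cv2.resize(a,(768,576)))
E
```

```text
time: 0.93
position: [0.375, -0.4615, 0.2221]
tool_rot: [-3.117, -0.386, 0.001]
ft_force: [-0.5, -0.9, -0.4]
grip_width: 1.0
grip_force: 0.0
time: 1.77
position: [0.5159, -0.3478, 0.2219]
tool_rot: [-2.994, -0.949, 0.001]
ft_force: [-0.4, 0.1, -0.5]
grip_width: 0.996
grip_force: 0.0
time: 2.27
position: [0.5155, -0.3485, 0.2221]
tool_rot: [-2.691, -1.619, 0.0]
ft_force: [-0.4, 1.1, 0.3]
grip_width: 1.001
grip_force: 0.0
t 2.27 pos [ 0.5155 -0.3485  0.2221] yaw 62.07 move tool mm [  6.6   1.4 185.1] turn -0.0162 z [-0.001  0.    -1.   ]
```

View pics/w1b.png

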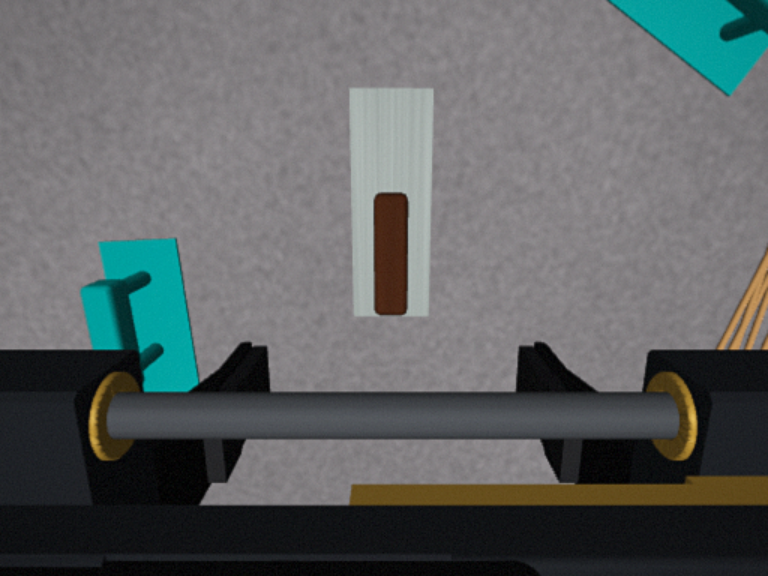

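The wrist view shows the steel lifter centred and aligned, with handle top corners at (374,193), (408,193), (407,315), (374,315) and blade corners at (349,88), (433,88), (428,316), (354,316).

Run:
```python
from h import *
for l,z in(([(374,193),(408,193),(407,315),(374,315)],.068),([(349,88),(433,88),(428,316),(354,316)],.0025)):
    w=px2w('w1',np.array(l)/1.5,z);d=w[0]+w[1]-w[2]-w[3];print(np.round(w[:,:2],4).tolist(),w.mean(0),np.degrees(np.arctan2(d[1],d[0])),np.linalg.norm(d)/2)
    c=w.mean(0); 
    if z>.05:h=c
to((h[0],h[1],.037),63)
```

```text
[[0.5285, -0.2979], [0.5472, -0.3077], [0.51, -0.3779], [0.4907, -0.3677]] [ 0.51908916 -0.33780144  0.068     ] 61.81790681117575 0.0794197477297774
[[0.5437, -0.2278], [0.5965, -0.2557], [0.5166, -0.4059], [0.4642, -0.3781]] [ 0.53022565 -0.31686468  0.0025    ] 62.05709270986301 0.1700729434644639
t 2.32 pos [ 0.5155 -0.3486  0.2222] yaw 62.07 move tool mm [ 11.2  -1.8 185.2] turn -0.0162 z [-0.001  0.    -1.   ]
```

```bash
python3 -m crank '[[[10.5,-1.5,0,0,-1],[0,0,25,0,-1],[0,0,25,0,-1],[0,0,25,0,-1],[0,0,25,0,-1],[0,0,25,0,-1],[0,0,20,0,-1],[0,0,20,0,-1],[0,0,12,0,-1],[0,0,8,0,-1]]]' 50
python3 -m crank '[[[0,0,0,0,-1],[0,0,0,0,1],[0,0,0,0,1],[0,0,0,0,1],[0,0,0,0,1],[0,0,0,0,1],[0,0,0,0,1],[0,0,0,0,1],[0,0,0,0,1],[0,0,0,0,1]]]' 50
python3 - <<'E'
from h import *
to((.5,0,.037),62)
E
```

```text
time: 3.15
position: [0.5188, -0.3374, 0.0359]
tool_rot: [-2.687, -1.623, 0.001]
ft_force: [0.3, -0.2, -0.6]
grip_width: 0.999
grip_force: 0.0
time: 3.98
position: [0.5193, -0.3386, 0.0376]
tool_rot: [2.689, 1.624, -0.0]
ft_force: [-0.4, 0.3, 0.2]
grip_width: 0.4
grip_force: 0.0
t 3.98 pos [ 0.5193 -0.3386  0.0376] yaw 62.26 move tool mm [ 290.7 -174.7    0.5] turn 0.0046 z [-0. -0. -1.]
```

```bash
python3 -m crank '[[[0,0,0,0,1],[0,0,0,0,1],[0,0,0,0,1],[0,0,0,0,1],[0,0,0,0,1],[0,0,0,0,1],[0,0,0,0,1],[0,0,-5,0,1],[0,0,-10,0,1],[0,0,0,0,1]]]' 50
python3 -m crank '[[[0,0,0,-0.1,1],[0,0,0,-0.1,1],[0,0,0,-0.1,1],[17,-13,0,0,1],[17,-13,0,0,1],[17,-13,0,0,1],[17,-13,0,0,1],[17,-13,0,0,1],[16,-13,0,0,1],[0,0,0,0,1]]]' 50
python3 - <<'E'
from h import *
to((.460,-.225,.037),79.4)
snap('wrist','w2')
a=cv2.imread('pics/w2.png');cv2.imwrite('pics/w2b.png',cv2.resize(a,(768,576)))
E
```

```text
time: 4.82
position: [0.5204, -0.3392, 0.0547]
tool_rot: [2.687, 1.623, 0.002]
ft_force: [0.7, -0.4, -1.6]
grip_width: 0.249
grip_force: 50.0
time: 5.65
position: [0.4594, -0.2208, 0.0525]
tool_rot: [-2.41, -2.011, 0.002]
ft_force: [-0.2, 0.3, -2.3]
grip_width: 0.247
grip_force: 50.0
t 5.65 pos [ 0.4594 -0.2208  0.0525] yaw 79.69 move tool mm [-4.   1.4 15.5] turn 0.005 z [-0.002  0.001 -1.   ]
```

View pics/w2b.png

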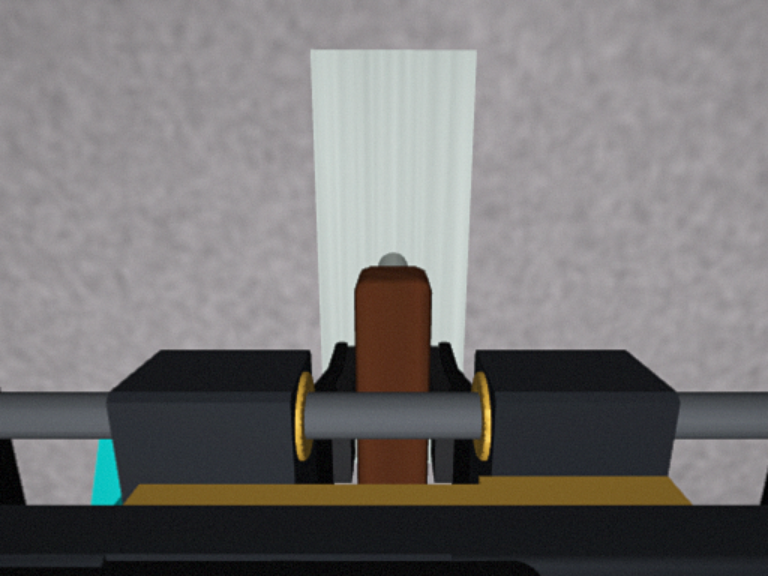

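The wrist view shows the lifter held straight, with its front edge running from (311,50) to (476,50). The panel is out of view ahead. I'll solve the tip's position and the blade tilt from the known 60 mm blade width.

Run:
```python
from h import *
d=np.load('pics/w2.npz');K=np.array([[d['fx'],0,d['cx']],[0,d['fy'],d['cy']],[0,0,1]]).astype(float)
uv=np.array([(311,50),(476,50)])/1.5
n=cv2.undistortPoints(uv[:,None].astype(float),K,np.array([float(d['k1']),0,0,0]))[:,0]
Z=.06/np.linalg.norm(n[1]-n[0])
p=(d['T_tool_cam']@np.c_[n*Z,[Z]*2,[1]*2].T).T[:,:3]
print(p,'expected x .110 z(top of blade) ~', .037-.0025)
m=d['T'][:3,:3]@np.r_[n.mean(0)*Z,Z]+d['T'][:3,3];print('tip world',m)
w=px2w('w2',uv,.0175);print(w)
```

```text
[[ 0.10997994 -0.03053941  0.0367017 ]
 [ 0.11000752  0.02946055  0.03663499]] expected x .110 z(top of blade) ~ 0.034499999999999996
tip world [ 0.47848921 -0.11245348  0.01594271]
[[ 0.44914328 -0.10742249  0.0175    ]
 [ 0.50771344 -0.11806812  0.0175    ]]
```

```bash
python3 -m crank '[[[0,2,6,0,1],[0,0,5.5,0,1],[0,0,0,0,1],[15,0,0,0,1],[15,0,0,0,1],[10,0,0,0,1],[0,0,0,0,1]]]' 50
python3 - <<'E'
from h import *
to((.4894,-.0679,.041),79.4)
snap('wrist','w3');snap('scene','s3')
a=cv2.imread('pics/w3.png');b=cv2.imread('pics/s3.png')[130:280,160:360]
cv2.imwrite('pics/m3.png',np.hstack([cv2.resize(a,(400,300)),cv2.resize(b,(400,300),interpolation=cv2.INTER_CUBIC)]))
E
```

```text
time: 6.28
position: [0.4711, -0.1837, 0.0408]
tool_rot: [-2.412, -2.011, -0.001]
ft_force: [0.1, -0.5, -1.7]
grip_width: 0.253
grip_force: 50.0
t 6.28 pos [ 0.4711 -0.1837  0.0408] yaw 79.63 move tool mm [117.2  -2.8  -0. ] turn 0.004 z [-0.     0.002 -1.   ]
```

View pics/m3.png

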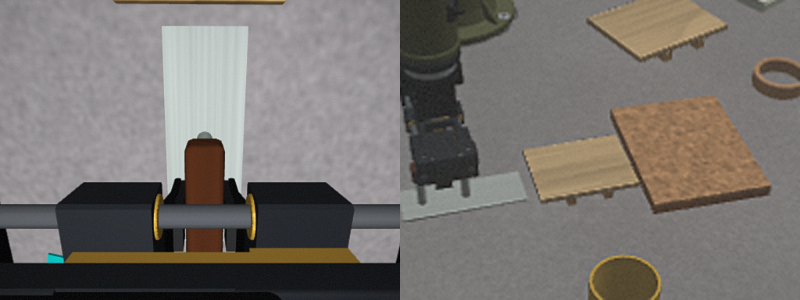

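In the left image (wrist view) the panel edge is at the top, spanning (115..283, row 3), parallel to the blade front at (162..248, row 27) and roughly centred on it. The right image (scene view) shows the blade just short of the panel.

Run:
```python
from h import *
p,M,y,s=pose()
for uv,z in(([(115,3),(284,3)],.012),([(115,1),(284,1)],.02),([(162,27),(248,27)],.0065)):
    print(np.round(1e3*(px2w('w3',np.array(uv)*1.28,z)-p)@M,1).tolist())
```

```text
[[125.1, -59.9, 28.9], [125.5, 51.2, 28.9]]
[[124.1, -57.4, 20.9], [124.5, 48.9, 20.9]]
[[111.8, -30.4, 34.4], [112.0, 29.0, 34.4]]
```

```bash
python3 -m crank '[[[5,-4,0,0,1],[8,0,0,0,1],[8,0,0,0,1],[8,0,0,0,1],[8,0,0,0,1],[3,0,0,0,1],[0,0,0,0,1]]]' 50
python3 -m crank '[[[0,0,-4,0,1],[1,0,-5,0,1],[2,0,-6,0,1],[2,0,-6,0,1],[2,0,-6,0,1],[0,0,0,0,1]]]' 50
python3 - <<'E'
from h import *
to((.4894,-.0679,.041),79.4)
snap('scene','s4')
b=cv2.imread('pics/s4.png')[110:290,170:370]
cv2.imwrite('pics/m4.png',cv2.resize(b,None,fx=3,fy=3,interpolation=cv2.INTER_CUBIC))
E
```

```text
time: 6.97
position: [0.4742, -0.1446, 0.0411]
tool_rot: [2.414, 2.011, 0.0]
ft_force: [0.5, 0.2, -1.6]
grip_width: 0.244
grip_force: 50.0
time: 7.47
position: [0.4763, -0.1389, 0.0697]
tool_rot: [2.414, 2.007, 0.002]
ft_force: [0.6, -0.0, -3.0]
grip_width: 0.249
grip_force: 50.0
t 7.47 pos [ 0.4763 -0.1389  0.0697] yaw 79.48 move tool mm [72.3 -0.1 28.7] turn 0.0014 z [ 0.003 -0.001 -1.   ]
```

View pics/m4.png

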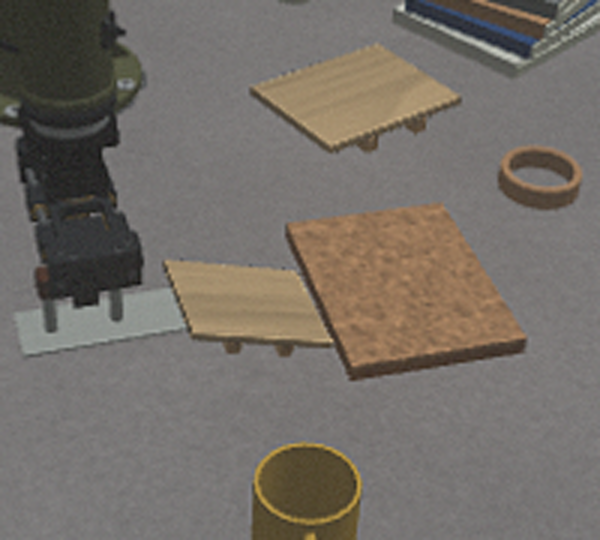

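```bash
python3 -m crank '[[[3,0,-7,0,1],[4,0,-7,0,1],[4.5,0,-7,0,1],[4.5,0,-7,0,1],[5,0,-6,0,1],[5.5,0,-6,0,1],[6,0,-5.5,0,1],[6,0,-5.5,0,1],[0,0,0,0,1],[0,0,0,0,1]]]' 50
python3 - <<'E'
from h import *
to((.4894,-.0679,.041),79.4)
snap('scene','s5')
b=cv2.imread('pics/s5.png')[110:290,170:370]
cv2.imwrite('pics/m5.png',cv2.resize(b,None,fx=3,fy=3,interpolation=cv2.INTER_CUBIC))
E
```

```text
time: 8.35
position: [0.4825, -0.1008, 0.1194]
tool_rot: [2.414, 2.009, 0.001]
ft_force: [-0.8, -0.5, -2.0]
grip_width: 0.248
grip_force: 50.0
t 8.35 pos [ 0.4825 -0.1008  0.1194] yaw 79.52 move tool mm [33.7  0.7 78.4] turn 0.002 z [ 0.001 -0.    -1.   ]
```

View pics/m5.png

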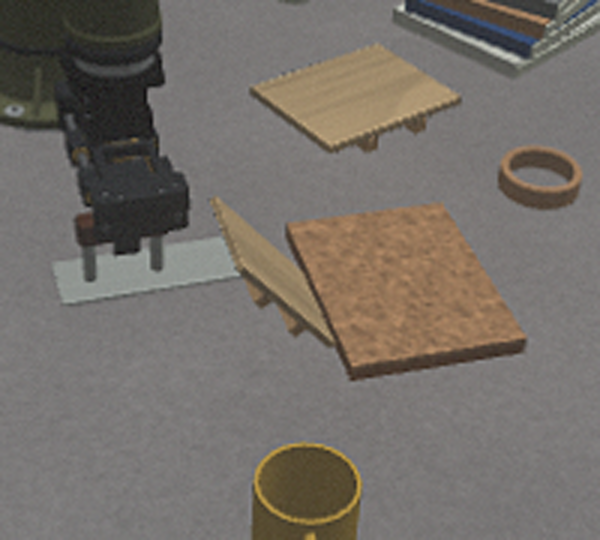

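```bash
python3 -m crank '[[[6,0,-6.5,0,1],[6,0,-6,0,1],[6,0,-3,0,1],[6,0,-3,0,1],[6,0,-2,0,1],[6,0,-2,0,1],[6,0,-1.5,0,1],[7,0,-1.5,0,1],[7,0,-1,0,1],[7,0,-1,0,1]]]' 50
python3 -m crank '[[[7,0,0,0,1],[7,0,0,0,1],[7,0,0,0,1],[7,0,0,0,1],[7,0,0,0,1],[5,0,0,0,1],[0,0,0,0,1],[0,0,0,0,1],[0,0,0,0,1]]]' 50
python3 - <<'E'
from h import *
to((.4894,-.0679,.041),79.4)
snap('scene','s6')
b=cv2.imread('pics/s6.png')[110:290,170:370]
cv2.imwrite('pics/m6.png',cv2.resize(b,None,fx=3,fy=3,interpolation=cv2.INTER_CUBIC))
E
```

```text
time: 9.23
position: [0.4937, -0.0384, 0.1465]
tool_rot: [-2.416, -2.008, 0.0]
ft_force: [0.5, 0.6, -1.2]
grip_width: 0.253
grip_force: 50.0
time: 9.98
position: [0.5009, -0.0005, 0.1464]
tool_rot: [2.416, 2.007, -0.001]
ft_force: [0.1, -0.2, -2.3]
grip_width: 0.247
grip_force: 50.0
t 9.98 pos [ 5.009e-01 -5.000e-04  1.464e-01] yaw 79.43 move tool mm [-68.4   1.1 105.5] turn 0.0006 z [-0. -0. -1.]
```

View pics/m6.png

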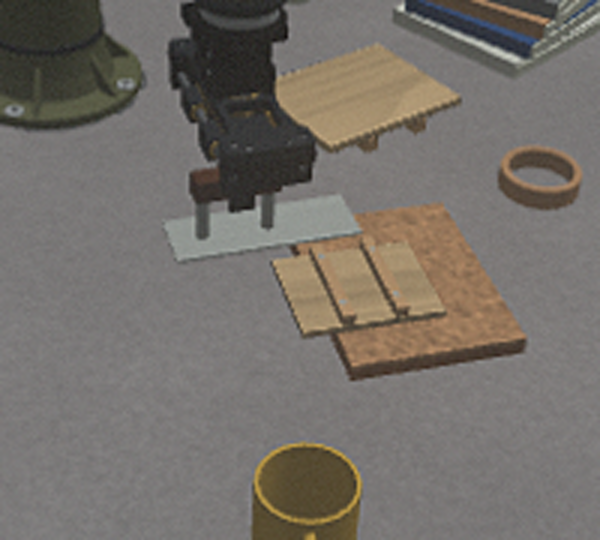

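The panel is flipped: it lies on the cork with both battens up, overhanging the board's near edge a little, with corners at about (273,262), (301,335), (446,312), (412,240). Next I retract and lower the lifter.

```bash
python3 -m crank '[[[-22,0,0,0,1],[-22,0,0,0,1],[-22,0,0,0,1],[-22,0,0,0,1],[-22,0,0,0,1],[-22,0,0,0,1],[-22,0,0,0,1],[-22,0,0,0,1],[-22,0,0,0,1],[-22,0,0,0,1]]]' 50
python3 -m crank '[[[0,0,20,0,1],[0,0,20,0,1],[0,0,20,0,1],[0,0,20,0,1],[0,0,15,0,1],[0,0,8,0,1],[0,0,3,0,1],[0,0,0,0,1],[0,0,0,0,1]]]' 50
python3 - <<'E'
from h import *
to((.5,0,.0372),79.4)
q=np.array([(273,262),(301,335),(446,312),(412,240)])/3+[170,110]
w=px2w('s6',q,.026);c=w.mean(0);a=np.radians(77.5);d=c[:2]-[.5261,.1635]
print(c,'board xy',d@[np.cos(a),np.sin(a)],d@[-np.sin(a),np.cos(a)])
E
```

```text
time: 10.87
position: [0.4601, -0.2179, 0.1466]
tool_rot: [2.417, 2.007, -0.001]
ft_force: [1.6, -0.5, -1.5]
grip_width: 0.248
grip_force: 50.0
time: 11.62
position: [0.4613, -0.2167, 0.0413]
tool_rot: [2.415, 2.007, 0.001]
ft_force: [0.0, 0.8, -1.1]
grip_width: 0.249
grip_force: 50.0
t 11.62 pos [ 0.4613 -0.2167  0.0413] yaw 79.44 move tool mm [220.2  -1.7   4. ] turn 0.0007 z [ 0.001 -0.001 -1.   ]
[0.53078719 0.11905746 0.026     ] board xy -0.042374584340944106 -0.014195209525254845
```

```bash
python3 -m crank '[[[0,0,1.5,0,1],[0,0,1,0,1],[0,0,1,0,1],[0,0,0,0,1],[0,0,0,0,1]]]' 20
python3 -m crank '[[[0,0,0,0,0.3],[0,0,0,0,0],[0,0,0,0,-0.5],[0,0,0,0,-1],[0,0,0,0,-1],[0,0,0,0,-1],[0,0,0,0,-1],[0,0,0,0,-1],[0,0,0,0,-1],[0,0,0,0,-1]]]' 20
python3 -m crank '[[[0,0,0,0,-1],[0,0,0,0,-1],[0,0,-10,0,-1],[0,0,-15,0,-1],[0,0,-25,0,-1],[0,0,-30,0,-1],[0,0,-30,0,-1],[0,0,-30,0,-1],[0,0,-30,0,-1],[0,0,0,0,-1]]]' 20
python3 - <<'E'
from h import *
snap('scene','s7');snap('top','t7')
b=cv2.imread('pics/s7.png')[110:310,110:370];a=cv2.imread('pics/t7.png')[138:234,176:406]
cv2.imwrite('pics/m7.png',np.vstack([cv2.resize(b,(600,400)),cv2.resize(a,(600,200))])[:600])
E
```

```text
time: 12.03
position: [0.4611, -0.2165, 0.0374]
tool_rot: [2.415, 2.007, 0.0]
ft_force: [0.7, -0.5, -0.5]
grip_width: 0.252
grip_force: 20.0
time: 12.87
position: [0.4607, -0.2163, 0.037]
tool_rot: [2.416, 2.008, -0.0]
ft_force: [0.3, -0.0, -0.4]
grip_width: 0.925
grip_force: 0.0
time: 13.7
position: [0.4641, -0.2175, 0.2143]
tool_rot: [2.408, 2.001, 0.006]
ft_force: [1.1, -0.6, 1.0]
grip_width: 1.0
grip_force: 0.0
```

View pics/m7.png

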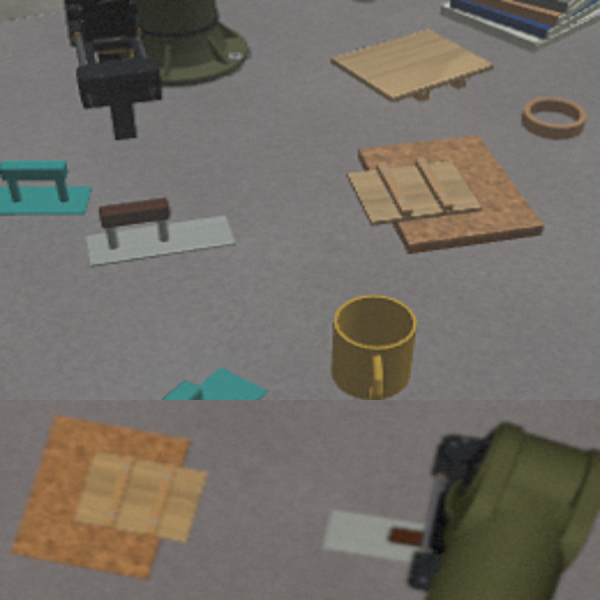

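The panel lies flat on the cork with its battens up. The lifter lies flat on the bench at about (160,240), clear of both, and the gripper is open above it.

```bash
python3 -c "
from bench import job
print(job.close_job())"
```

```text
the job is handed in; nothing more can be done
None
```

The job is handed in: the panel ended flat on the cork with its battens up, and the lifter was laid flat on the bench, clear of the board and panel, and released; no verdict came back.

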